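# Tip the fuse box onto its back and push it against the stop rail

### The arm

A 7-joint arm with a two-finger parallel gripper is mounted at the origin on the work surface. World frame = base frame: x ahead of the robot, y to its left, z up, the work surface at z = 0. Lengths are in m, angles in degrees, forces in N, time in s.
With the tool pointing down it reaches from about 0.425 to 0.875 m from the base axis. Payload 4.7 kg.
Tool frame: the origin (TCP) lies midway between the tips of the shut fingers; the grasp point (between the pads) lies 19 mm behind it; z points along the fingers, x is the direction in which the jaws open and shut, and the axes are right-handed (so a half turn about z gives the same grasp; the last joint's range is limited). The gripper opens to 87 mm and grips with 3 to 60 N. Pads are 19 mm wide; open, the fingers measure 117 mm over their backs; the gripper's body (75 mm by 190 mm) begins 51 mm behind the grasp point.
Start: joints at [75.407, 18.392, -4.016, 83.108, 1.295, 78.541, -3.26], TCP at [0.173, -0.627, 0.223] pointing down, gripper open.
Joint ranges: [-163.93, 163.93], [-17.29, 119.83], [-79.2, 71.16], [3.27, 140.29], [-89.18, 269.18], [5.43, 117.66], [-154.24, 154.24]. Speed limits (degrees/s): [147.25, 147.25, 180, 180, 180, 180, 180].

### API

Orientations are given as [roll, pitch, yaw] about the fixed x, y, z axes, in that order (R = Rz(yaw) Ry(pitch) Rx(roll)).
In Python, from cell import telemetry, optics, env gives the robot as it stands.
- The arm moves only by the tool arm_command, never from a script. Its arguments are lists of equal length, an entry for each row: "translation": the shift along the tool's x, y, z in cm, a list of three; "twist": the turn about the tool's z in degrees. In form: {"translation": [[x, y, z], ...], "twist": [twist, ...]}. A call has 1 to 10 rows; each row shifts and turns the pose as measured when the row begins, along the tool's axes as they then stand; what a row does not reach is not made up. A row lasts 1/8 s, in which the tool goes at most 62.5 mm and 10.7 degrees, less where a joint would pass 70% of its speed; a pose out of reach is approached as far as the arm can. A call is refused whole if a number of a shift passes 6.25 or a number of a turn 10.7, either way. A call with a gripper value outside its range is refused whole. "grip" is the opening in per cent of the stroke, from 0 (shut) to 100 (fully open), set as the call begins (left out, the last holds). The fingers move at their own pace and stop on an object; "force" is the grip in N (left out, the last holds). Time passes only in rows, so rows that do not move let the fingers close. It gives the time, the measured TCP pose, the force and the opening at its end, in the units of the state.
- telemetry.get_obs(): the state, without advancing time (a new reading comes with each control period).
- optics.read_camera(name): name is "side" or "top" or "wrist"; returns a dict with "img" (384x512x3 uint8, blue, green, red), "fx", "fy", "cx", "cy" (pixels), "dist" ([k1, k2, p1, p2, k3] as OpenCV has them; the pictures are not rectified), "extrinsics" (4x4, takes a point from camera to world coordinates); the wrist camera has in their place "hand_eye" (4x4, takes a point from camera to tool coordinates, whose origin is the TCP and whose axes are the tool frame's). Camera axes: x right, y up, looking along -z (the intrinsics and any distortion apply to the point x, -y, -z); pixel columns grow to the right and rows downward; lengths in m; the calibration is good to about 2 mm. A picture is of the moment at which its call begins: read the wrist's pose just before it. There is no depth.
- env.sign_off(): hands the job in, once; it reports no verdict.
The state is a dict: "time_s": time; "qpos": joint angles; "joint_velocities": joint speeds; "effort": joint torques, N m; "tool_pos": TCP position; "tool_rot": TCP orientation; "force": force on the tool from outside, world axes, zero at the start; "wrist_torque": the same for the moment, N m; "grip_width": finger opening in m.
Only numpy, scipy, OpenCV 4.12 (cv2) and the standard library are available. Lean on these libraries where they do the work, as an engineer would, in place of code of your own. Each camera call takes 0.05 s, during which the arm holds its last target. There are 200 camera calls.

### The job

Push the standing grey fuse box over onto its back, so that its coloured fuses face up, in the open space in front of the aluminium stop rail; then push it along the bench until its top end sits flush against the rail. Only push it with the fingers: do not lift or carry it, and leave everything else on the bench where it is.

Things in the scene. Friction and masses are not known exactly. Their poses are not given: they have to be found in the camera images.
- fuse_box: loose grey fuse box, 0.4 to 0.85 kg, stands on its lower end at the start; 100 mm wide (own x), 60 deep (y), 150 tall (z, to its top end). Origin: centre of the lower end face. Own +y: out of the front, which at the start faces roughly to the robot's left; a black panel with coloured fuses stands 10 mm proud of it, 23 to 97 mm above the lower end; above 100 mm it is flat. Other faces are flat
- fuse_box_center (a point): centre of the fuse box's housing: 75 mm above the bench when it stands, 30 mm when it lies on its back. Pushed high on the front, the box tips about its lower back edge and past a lean of about 22 degrees falls by itself onto its back, top end towards the rail; pushed low it slides
- fuse_box_top (a point): centre of the fuse box's top end face
- rail: aluminium stop rail fixed to the bench at the right of the fuse box: straight bar 300 mm long (own x), 20 mm thick (own y), 35 mm high. Origin: centre of its underside. Own +y points out of its stop face, towards the fuse box; the stop face lies at own y = +10 mm. Two low clamp feet are on its other side
- screwdriver: screwdriver with orange handle lying on the bench at the left of the fuse box; leave alone. Origin: a point on its underside
- tape: blue roll of tape lying flat, 90 mm across, 19 mm high; leave alone. Origin: centre of its underside
- meter: yellow hand meter lying flat, 85 x 160 x 36 mm, beyond the work; leave alone. Origin: centre of its underside
- can: blue-labelled spray can standing upright, 52 mm across, 160 mm high, beyond the work; leave alone. Origin: centre of its underside
- jar: jar with a red cap standing upright, 64 mm across, 80 mm high, beyond the work; leave alone. Origin: centre of its underside
- bin: open blue plastic bin, 120 x 170 x 60 mm, behind the rail; leave alone. Origin: centre of its underside

How it is judged:
By the outcome, as a careful person would: the job done as asked, in the order asked, and still so for the second after the job is handed in, with the robot touching nothing.
It also fails if it takes over 51 s, if anything falls off the work surface, if the arm or the gripper's body presses on something with over 40 N, if the wrist force passes 120 N, or if a joint passes its speed limit or range.

## Working session

There is one attempt and no reset: what is moved stays moved. The work goes in short steps, Python scripts to look and compute and a tool call to move; the robot and the scene stay as the last step left them, time stands still between calls to the robot, and variables do not carry over. Pictures are saved under pics/ and viewed, about 8 in all and at most 12, crops included, and the job is handed in when it is done.

Besides the shell and the picture viewer there is one more tool, called after ">>>" in YAML: its name, and indented under it one key for each argument. arm_command: Moves the arm, as the interface text tells. Its arguments: {"type":"object","properties":{"translation":{"type":"array","items":{"type":"array","items":{"type":"number"}}},"twist":{"type":"array","items":{"type":"number"}},"grip":{"type":"number"},"force":{"type":"number"}},"required":["translation","twist"]}

```bash
mkdir -p pics; ls; python3 - <<'E'
from cell import telemetry, optics, env
import cv2,numpy as np
o=telemetry.get_obs(); print({k:np.round(v,3).tolist() for k,v in o.items()})
ims=[]
for n in ("side","top"):
    c=optics.read_camera(n); cv2.imwrite(f"pics/{n}0.png",c["img"])
    np.savez(f"{n}.npz",**c)
    print(n,c["fx"],c["fy"],c["cx"],c["cy"],np.round(c["dist"],4),np.round(c["extrinsics"],3).tolist())
E
```

```text
pics
{'time_s': 0.0, 'qpos': [75.407, 18.44, -4.016, 83.175, 1.296, 78.54, -3.263], 'joint_velocities': [0.136, 0.066, -0.002, -0.086, -0.029, 0.002, 0.017], 'effort': [0.001, -49.128, -0.403, -31.253, -0.064, 0.044, 0.0], 'tool_pos': [0.172, -0.626, 0.221], 'tool_rot': [179.993, 0.11, -74.599], 'force': [0.686, -0.496, -0.402], 'wrist_torque': [0.043, -0.022, 0.026], 'grip_width': 0.087}
side 404.4324839626102 404.4324839626102 251.86457713386088 193.7059098171024 [-0.1032  0.      0.      0.      0.    ] [[-0.851, 0.32, -0.416, 0.131], [-0.525, -0.513, 0.679, 0.757], [0.004, 0.796, 0.605, 0.781], [0.0, 0.0, 0.0, 1.0]]
top 383.4875355741133 383.4875355741133 252.01470069459182 191.11076041294925 [-0.0072  0.      0.      0.      0.    ] [[-0.021, 0.998, -0.057, 0.505], [-1.0, -0.022, -0.01, 0.005], [-0.011, 0.056, 0.998, 1.201], [0.0, 0.0, 0.0, 1.0]]
```

View pics/side0.png

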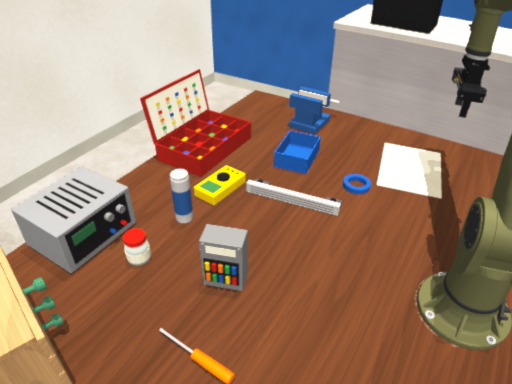

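View pics/top0.png

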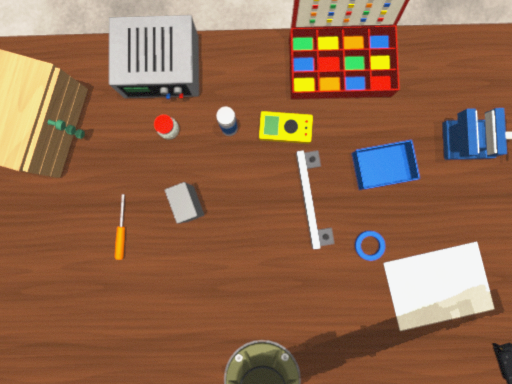

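The side view shows the box front at (225,258) and the rail from (247,185) to (338,208). In the top view the box's top face is near (183,202), and the rail runs from (300,152) to (317,247). Next I'll measure both.

```bash
cat > h.py <<'E'
import numpy as np,cv2
def ray(c,px):
    K=np.array([[c["fx"],0,c["cx"]],[0,c["fy"],c["cy"]],[0,0,1]],float)
    u=cv2.undistortPoints(np.array(px,float).reshape(-1,1,2),K,np.array(c["dist"])).reshape(-1,2)
    d=np.c_[u[:,0],-u[:,1],-np.ones(len(u))]
    E=np.array(c["extrinsics"]); return E[:3,3],d@E[:3,:3].T
def plane(c,px,z):
    o,d=ray(c,px); return o+d*((z-o[2])/d[:,2])[:,None]
def tri(c1,p1,c2,p2):
    o1,d1=ray(c1,[p1]);o2,d2=ray(c2,[p2])
    s=np.linalg.lstsq(np.c_[d1[0],-d2[0]],o2-o1,rcond=None)[0]
    a=o1+s[0]*d1[0];b=o2+s[1]*d2[0]; return (a+b)/2,np.linalg.norm(a-b)
def biggest(m,roi):
    x0,y0,x1,y1=roi; k=np.zeros(m.shape,np.uint8);k[y0:y1,x0:x1]=m[y0:y1,x0:x1]*255
    cs,_=cv2.findContours(k,cv2.RETR_EXTERNAL,cv2.CHAIN_APPROX_NONE); return max(cs,key=cv2.contourArea)
E
python3 - <<'E'
from h import *
T=dict(np.load("top.npz"));S=dict(np.load("side.npz"))
im=T["img"]; hsv=cv2.cvtColor(im,cv2.COLOR_BGR2HSV)
print(im[202,182],im[205,199],im[200,308],hsv[160,312])
m=(hsv[...,1]<60)
g=m&(hsv[...,2]>np.percentile(im[195:210,176:190].max(-1),50)-12)
cb=biggest(g,(155,175,215,230)); r=cv2.minAreaRect(cb); q=cv2.boxPoints(r); print("box px",r,q.tolist())
w=plane(T,q,.15);print(np.round(w,4).tolist(),np.linalg.norm(w[0]-w[1]),np.linalg.norm(w[1]-w[2]))
cr=biggest(m&(hsv[...,2]>190),(290,145,325,252)); r=cv2.minAreaRect(cr); q=cv2.boxPoints(r); print("rail px",r,q.tolist())
w=plane(T,q,.035);print(np.round(w,4).tolist(),np.linalg.norm(w[0]-w[1]),np.linalg.norm(w[1]-w[2]))
v=np.zeros((600,800,3),np.uint8)
v[:300,:400]=cv2.resize(im[170:230,150:230],(400,300),interpolation=0)
v[300:,:400]=cv2.resize(im[140:260,250:410],(400,300),interpolation=0)
v[:,400:]=cv2.resize(S["img"][170:320,190:290],(400,600),interpolation=0)
cv2.imwrite("pics/crop.png",v)
E
```

```text
[194 199 205] [73 73 74] [246 246 245] [ 0 11 72]
box px ((180.3195037841797, 202.22438049316406), (34.4223747253418, 20.199068069458008), 69.775146484375) [[164.89268493652344, 189.5658416748047], [183.84632873535156, 182.5829315185547], [195.74632263183594, 214.88291931152344], [176.7926788330078, 221.86582946777344]]
[[0.5748, 0.2557, 0.15], [0.5929, 0.2032, 0.15], [0.5034, 0.1715, 0.15], [0.4854, 0.2238, 0.15]] 0.055580912745194645 0.09495809684955997
rail px ((308.3105163574219, 199.53213500976562), (99.14532470703125, 7.252498149871826), 80.3802719116211) [[296.4512634277344, 151.26251220703125], [303.6017761230469, 150.05056762695312], [320.1697692871094, 247.8017578125], [313.0192565917969, 249.01370239257812]]
[[0.6909, -0.1215, 0.035], [0.6941, -0.1435, 0.035], [0.396, -0.1848, 0.035], [0.3928, -0.1632, 0.035]] 0.02219723108064943 0.3009384449362977
```

View pics/crop.png

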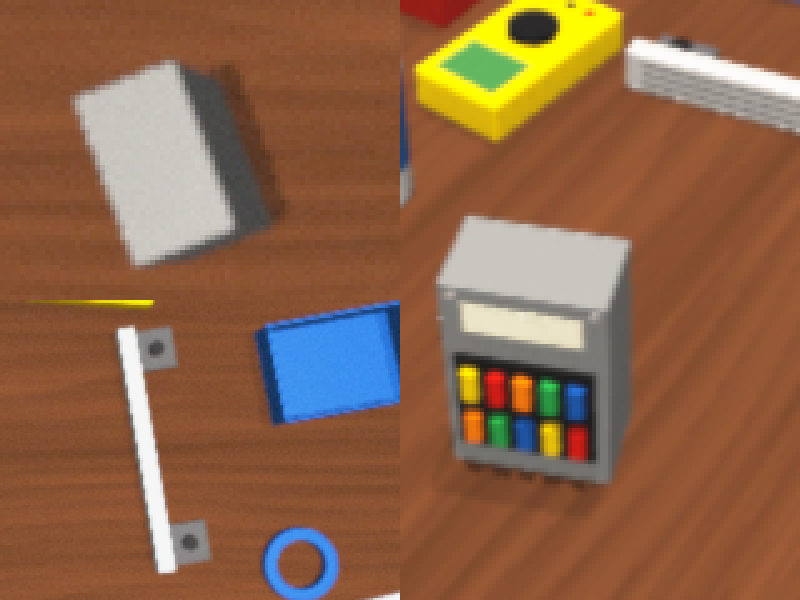

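```bash
cat >> h.py <<'E'
def go(x,y,z,yaw,n=None,lim=.055):
    "rows in tool axes (cm, deg) from the present pose to a world target, straight line"
    from cell import telemetry
    o=telemetry.get_obs(); p=np.array(o["tool_pos"]); a=o["tool_rot"][2]; d=np.array([x,y,z])-p
    t=(yaw-a+180)%360-180; n=n or int(max(np.ceil(np.linalg.norm(d)/lim),np.ceil(abs(t)/9)))
    print("pose",np.round(p,4),np.round(a,1),"F",np.round(o["force"],1),"n",n)
    for i in range(n):
        q=np.radians(a+t*i/n);c,s=np.cos(q),np.sin(q); e=d/n*100
        print(np.round([c*e[0]+s*e[1],s*e[0]-c*e[1],-e[2]],1).tolist(),round(-t/n,1))
E
python3 - <<'E'
from h import *
T=dict(np.load("top.npz"));S=dict(np.load("side.npz"))
P=[("lowx-front",(176.5,222.5),(242.3,247)),("lowx-back",(196.5,216),(247.5,230)),("highx-back",(185,182),(206.3,224.2)),("highx-front",(165,189.2),(199.5,241))]
for n,a,b in P:
    p,g=tri(T,a,S,b);print(n,np.round(p,4),round(g,4))
E
```

```text
lowx-front [0.4825 0.2242 0.1491] 0.0025
lowx-back [0.5008 0.17   0.1487] 0.0013
highx-back [0.5957 0.2014 0.1455] 0.0021
highx-front [0.5757 0.2562 0.1458] 0.0008
```

>>> arm_command:
  translation:
    - [0,-6,0]
    - [0,-6,0]
    - [0,-6,0]
    - [0,-6,0]
    - [0,-6,0]
    - [0,-6,0]
    - [0,-6,0]
    - [0,-6,0]
    - [0,-6,0]
    - [0,-6,0]
  twist: [-5.3,-5.3,-5.3,-5.3,-5.3,-5.3,-5.3,-5.3,-5.3,-5.3]
  grip: 60

```text
time_s: 1.35
tool_pos: [0.623, -0.2525, 0.2128]
tool_rot: [-179.9, 0.7, -20.8]
force: [1.1, -0.3, -0.1]
grip_width: 0.052
```

Two-view heights come out at 146–149 mm against the stated 150 mm, so the fix holds. I'll continue the arc.

>>> arm_command:
  translation:
    - [0,-6,0]
    - [0,-6,0]
    - [0,-6,0]
    - [0,-6,0]
    - [0,-6,0]
    - [0,-6,0]
    - [0,-6,0]
    - [0,-6,0]
    - [0,-6,0]
  twist: [-5,-5,-5,-5,-5,-5,-5,-5,-5]

```text
time_s: 2.48
tool_pos: [0.6241, 0.2885, 0.2096]
tool_rot: [-179.3, 0.7, 25.5]
force: [0.4, 0.1, -0.0]
grip_width: 0.0524
```

```bash
python3 -c "
from h import *
go(.511,.293,.2,19.3)"
```

```text
pose [0.6241 0.2885 0.2096] 25.5 F [ 0.4  0.1 -0. ] n 3
[-3.3, -1.8, 0.3] 2.1
[-3.4, -1.6, 0.3] 2.1
[-3.5, -1.5, 0.3] 2.1
```

>>> arm_command:
  translation:
    - [-3.3,-1.8,0.3]
    - [-3.4,-1.6,0.3]
    - [-3.5,-1.5,0.3]
    - [0,0,0]
  twist: [2.1,2.1,2.1,0]

```text
time_s: 2.98
tool_pos: [0.501, 0.3012, 0.1997]
tool_rot: [-179.1, 1.1, 19.9]
force: [0.7, -0.6, -0.2]
grip_width: 0.0522
```

```bash
python3 -c "
from h import *
go(.511,.293,.13,19.3)
from cell import optics
a=optics.read_camera('wrist');b=optics.read_camera('top')
cv2.imwrite('pics/w1.png',np.hstack([cv2.resize(a['img'],(400,300)),cv2.resize(b['img'][130:280,90:290],(400,300))]))
"
```

```text
pose [0.501  0.3012 0.1997] 19.9 F [ 0.7 -0.6 -0.2] n 2
[0.3, 0.6, 3.5] 0.3
[0.3, 0.6, 3.5] 0.3
```

View pics/w1.png

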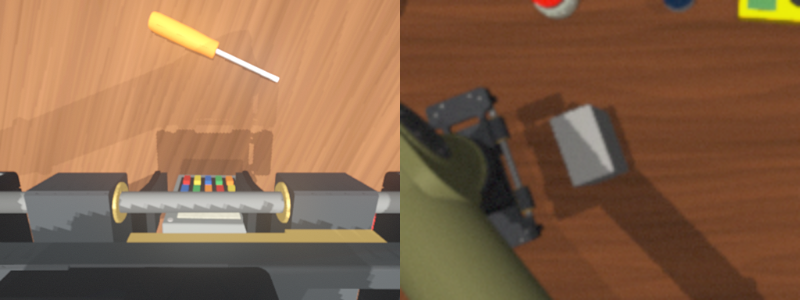

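The wrist view shows the box front centred between the fingers, at about (205,215), and the top view shows the gripper clear of it. I'll lower and approach.

>>> arm_command:
  translation:
    - [0.3,0.6,3.5]
    - [0.3,0.6,3.5]
    - [0,1.0,0.2]
    - [0,1.0,0]
    - [0,1.0,0]
    - [0,1.0,0]
  twist: [0.3,0.3,0,0,0,0]

```text
time_s: 3.82
tool_pos: [0.5342, 0.2508, 0.129]
tool_rot: [-178.9, 0.6, 18.8]
force: [0.2, 1.7, 0.6]
grip_width: 0.0522
```

>>> arm_command:
  translation:
    - [0,1.0,0]
    - [0,1.0,0]
    - [0,1.0,0]
  twist: [0,0,0]

```text
time_s: 4.2
tool_pos: [0.5453, 0.2215, 0.1304]
tool_rot: [-178.9, 0.4, 18.8]
force: [-0.2, 0.6, 0.9]
grip_width: 0.0522
```

```bash
python3 -c "
from h import *
from cell import optics
a=optics.read_camera('side');b=optics.read_camera('top')
cv2.imwrite('pics/s2.png',np.hstack([cv2.resize(a['img'][170:320,150:350],(400,300)),cv2.resize(b['img'][130:280,90:290],(400,300))]))
"
```

```text
(no output)
```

View pics/s2.png

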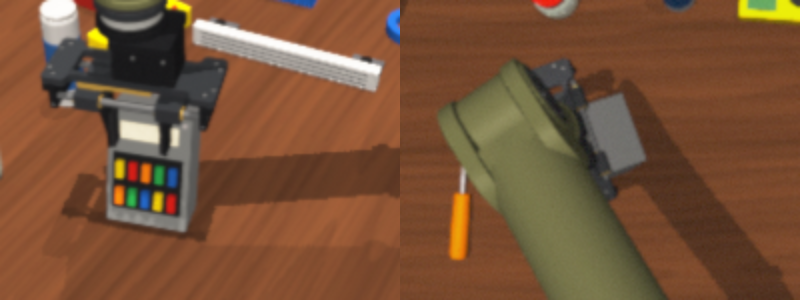

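The box is leaning on both fingertips, at roughly (110,135) and (165,135) in the left crop, and its base has hardly moved. I'll keep pushing until it falls.

>>> arm_command:
  translation:
    - [0,0.9,0]
    - [0,0.9,0]
    - [0,0.9,0]
    - [0,0.5,0]
    - [0,0,0]
    - [0,0,0]
  twist: [0,0,0,0,0,0]

```text
time_s: 5.05
tool_pos: [0.5562, 0.1872, 0.1287]
tool_rot: [-179.0, 0.5, 18.7]
force: [0.5, -0.4, -0.9]
grip_width: 0.0524
```

```bash
python3 -c "
from h import *
from cell import optics
a=optics.read_camera('side');b=optics.read_camera('top')
np.savez('s3.npz',**a);np.savez('t3.npz',**b)
cv2.imwrite('pics/s3.png',np.hstack([cv2.resize(a['img'][170:320,150:350],(400,300)),cv2.resize(b['img'][130:280,140:340],(400,300))]))
"
```

```text
(no output)
```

View pics/s3.png

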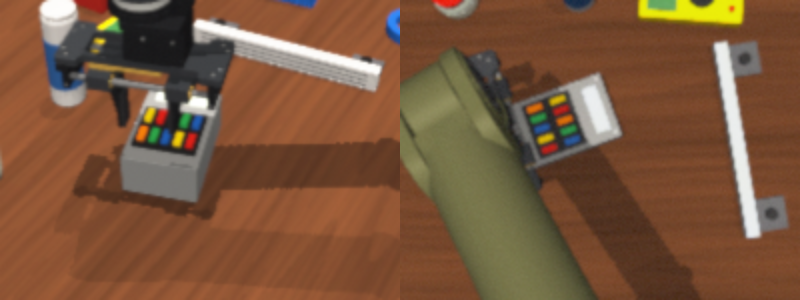

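The box lies on its back with its fuses up. Its top-end corners are at about (600,75) and (621,135) in the right-hand crop. Next I'll compute its pose and the rows to get behind its lower end.

```bash
python3 -c "
from h import *
T=dict(np.load('t3.npz'))
w=plane(T,[(240,167.5),(250.5,197.5),(197.5,214)],.06)
print(np.round(w,4).tolist(),np.linalg.norm(w[0]-w[1]))
e=w[0]-w[1];print('yaw',np.degrees(np.arctan2(e[1],e[0])))
m=(w[0]+w[1])/2; d=np.array([e[1],-e[0],0])/np.hypot(*e[:2]); print('top',m,'lower',m-.15*d,'centre',m-.075*d)
print('screwdriver',plane(T,[(123,195),(124,230)],.01))
n=np.array([.137,-.99,0]); print('gap to rail',(np.array([.6909,-.1215,0])-m)@n)
go(.527,.25,.129,19)
"
```

```text
[[0.6419, 0.0512, 0.06], [0.5514, 0.0217, 0.06], [0.5057, 0.1805, 0.06]] 0.09518295152121706
yaw 18.063304454557265
top [0.5966303  0.03647479 0.06      ] lower [0.55012016 0.17908197 0.06      ] centre [0.57337523 0.10777838 0.06      ]
screwdriver [[0.56989231 0.42052221 0.01      ]
 [0.46091563 0.41767799 0.01      ]]
gap to rail 0.16930999458909646
pose [0.5562 0.1873 0.1287] 18.7 F [-0.6  0.2 -0.1] n 2
[-0.4, -3.4, -0.0] -0.2
[-0.4, -3.4, -0.0] -0.2
```

>>> arm_command:
  translation:
    - [-0.4,-3.4,0]
    - [-0.4,-3.4,0]
    - [0,0,4]
    - [0,0,4]
    - [0.8,0,2.2]
    - [0.5,0,0]
  twist: [0,0,0,4,4,3]

```text
time_s: 5.9
tool_pos: [0.5375, 0.2583, 0.0262]
tool_rot: [-179.0, 0.5, 7.5]
force: [1.5, 0.8, 0.4]
grip_width: 0.0524
```

```bash
python3 -c "
from h import *
go(.553,.205,.025,7.9)"
```

```text
pose [0.5375 0.2583 0.0262] 7.5 F [1.5 0.8 0.4] n 2
[0.4, 2.7, 0.1] -0.2
[0.4, 2.7, 0.1] -0.2
```

>>> arm_command:
  translation:
    - [0.4,2.7,0]
    - [0.4,2.5,0]
    - [0,1,0]
    - [0,1,0]
    - [0,1,0]
    - [0,1,0]
    - [0,1,0]
    - [0,1,0]
    - [0,1,0]
    - [0,1,0]
  twist: [-0.2,-0.2,0,0,0,0,0,0,0,0]

```text
time_s: 7.15
tool_pos: [0.5632, 0.133, 0.0243]
tool_rot: [-178.6, 0.4, 8.5]
force: [-0.3, 2.9, 2.2]
grip_width: 0.0524
```

```bash
python3 -c "
from h import *
from cell import optics
go(.585,.023,.025,7.9,n=8)
b=optics.read_camera('top')
np.savez('t4.npz',**b)
cv2.imwrite('pics/t4.png',cv2.resize(b['img'][130:280,160:360],(800,600)))
"
```

```text
pose [0.5632 0.133  0.0243] 8.5 F [-0.3  2.9  2.2] n 8
[0.1, 1.4, -0.0] 0.1
[0.1, 1.4, -0.0] 0.1
[0.1, 1.4, -0.0] 0.1
[0.1, 1.4, -0.0] 0.1
[0.1, 1.4, -0.0] 0.1
[0.1, 1.4, -0.0] 0.1
[0.1, 1.4, -0.0] 0.1
[0.1, 1.4, -0.0] 0.1
```

View pics/t4.png

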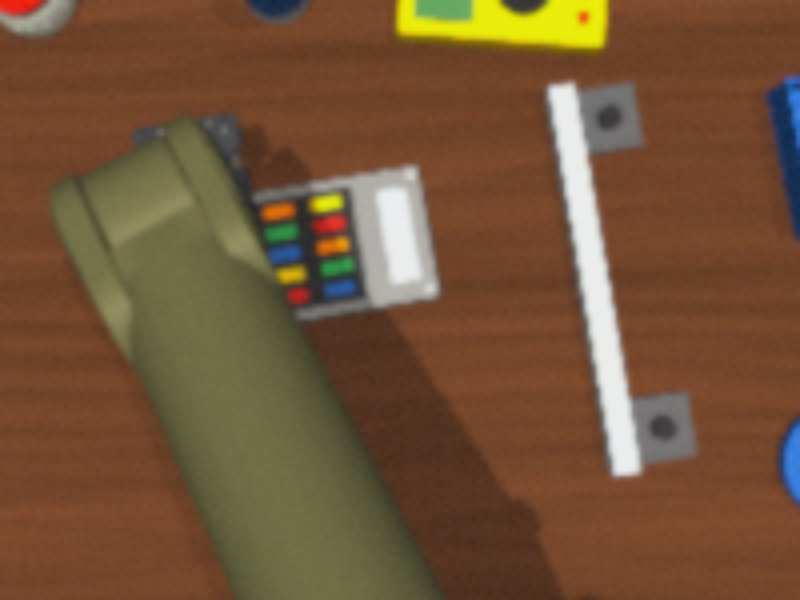

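The box now sits square to the rail. Its top edge runs from (418,168) to (438,297), nearly parallel to the rail, with a gap of about 11 cm. I'll continue the push and slow down near contact.

>>> arm_command:
  translation:
    - [0,1.4,0]
    - [0,1.4,0]
    - [0,1.4,0]
    - [0,1.4,0]
    - [0,1.4,0]
    - [0,1.2,0]
    - [0,0.8,0]
  twist: [0.2,0.2,0,0,0,0,0]

```text
time_s: 8.07
tool_pos: [0.5766, 0.038, 0.0223]
tool_rot: [-178.5, 0.4, 8.0]
force: [-0.8, 3.8, 2.0]
grip_width: 0.0523
```

```bash
python3 -c "
from h import *
go(.585,.023,.025,7.9,n=1)"
```

```text
pose [0.5766 0.038  0.0223] 8.0 F [-0.8  3.8  2. ] n 1
[0.6, 1.6, -0.3] 0.1
```

>>> arm_command:
  translation:
    - [0,0.6,-0.2]
    - [0,0.5,0]
    - [0,0.5,0]
    - [0,0.4,0]
  twist: [0,0,0,0]

```text
time_s: 8.57
tool_pos: [0.5774, 0.0258, 0.0235]
tool_rot: [-177.9, 0.5, 8.2]
force: [-1.1, 8.7, 0.6]
grip_width: 0.0525
```

>>> arm_command:
  translation:
    - [0,0.5,0]
    - [0,0.6,0]
    - [0,0.7,0]
    - [0,0.7,0]
  twist: [0,0,0,0]

```text
time_s: 9.07
tool_pos: [0.5771, 0.027, 0.0238]
tool_rot: [-176.1, 0.6, 8.8]
force: [-2.4, 13.5, 4.1]
grip_width: 0.0524
```

```bash
python3 -c "
from h import *
from cell import optics
go(.585,.023,.025,7.9,n=1)
b=optics.read_camera('top');a=optics.read_camera('side')
v=np.hstack([cv2.resize(b['img'][140:260,250:330],(400,600)),cv2.resize(a['img'][165:285,220:300],(400,600))])
cv2.imwrite('pics/t5.png',v)
"
```

```text
pose [0.5771 0.027  0.0238] 8.8 F [-2.4 13.5  4.1] n 1
[0.7, 0.5, -0.1] 0.9
```

View pics/t5.png

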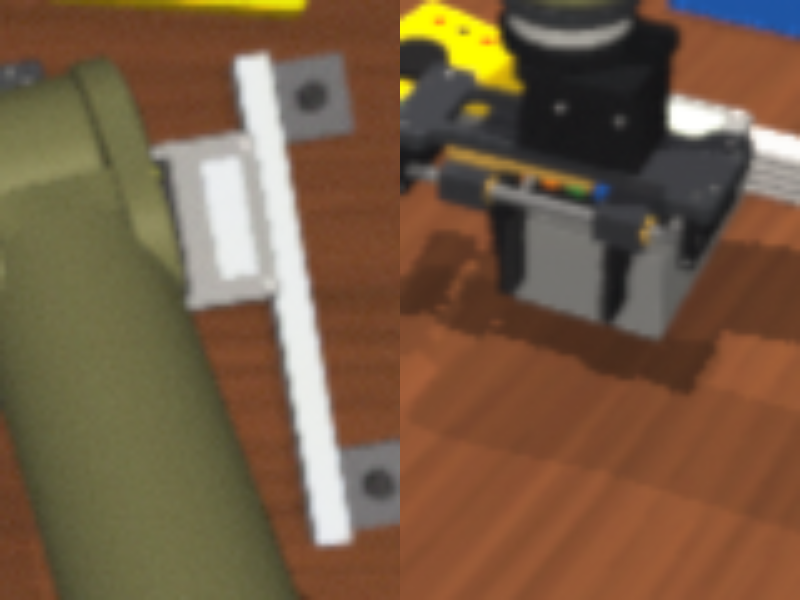

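The box is stalled against the rail at about 13 N and looks flush. Both fingers are on the lower end face. I'll back off, rise, and check with a clear view.

>>> arm_command:
  translation:
    - [0,-0.5,0]
    - [0,-1.5,0]
    - [0,-3,0]
    - [0,-3,0]
    - [0,0,-5]
    - [0,0,-6]
    - [0,-4,-6]
    - [-4,-4,0]
    - [-5,-3,0]
    - [-5,0,0]
  twist: [0,0,0,0,0,0,0,0,0,0]

```text
time_s: 10.42
tool_pos: [0.4124, 0.1795, 0.2029]
tool_rot: [-176.5, 0.6, 8.6]
force: [-0.0, -1.5, 0.5]
grip_width: 0.0522
```

```bash
python3 -c "
from h import *
from cell import optics
b=optics.read_camera('top');a=optics.read_camera('side')
np.savez('t6.npz',**b);np.savez('s6.npz',**a)
v=np.hstack([cv2.resize(b['img'][140:260,230:330],(400,480)),cv2.resize(a['img'][165:285,220:320],(400,480))])
cv2.imwrite('pics/t6.png',v)
"
```

```text
(no output)
```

View pics/t6.png

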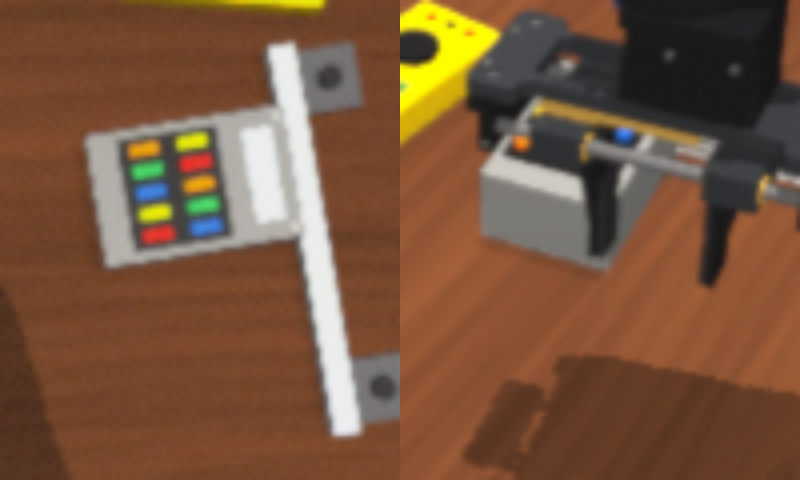

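The clear top view (left crop) shows the fuses up and the top end at (282,105)–(300,235), against the rail. Next I'll check the gap and angle numerically.

```bash
python3 -c "
from h import *
T=dict(np.load('t6.npz'));im=T['img'];hsv=cv2.cvtColor(im,cv2.COLOR_BGR2HSV)
f=lambda x,y:(230+x/4-.375,140+y/4-.375)
w=plane(T,[f(86,136),f(107,267)],.06); e=w[0]-w[1];print('lower end',np.round(w,4).tolist(),'yaw',np.degrees(np.arctan2(e[1],e[0])))
s=plane(T,[f(300,235),f(107,267),f(282,105),f(86,136)],.06)
for i in(0,2):
  d=s[i]-s[i+1];print('side yaw',np.degrees(np.arctan2(d[1],d[0]))+90,np.linalg.norm(d))
# rail stop-face edge, line fits over the free part (before) and now
for n in('top.npz','t6.npz'):
  J=dict(np.load(n));g=J['img'].max(2).astype(float);P=[]
  for r in list(range(208,244)):
    row=J['img'][r].min(1).astype(float); x=np.argmax(row[290:325]>170)+290
    P.append((x-1+(170-row[x-1])/(row[x]-row[x-1]),r))
  R=plane(J,P,.035);k=np.polyfit(R[:,0],R[:,1],1);print(n,'rail yaw',np.degrees(np.arctan(k[0])))
  u=np.array([-k[0],1])/np.hypot(k[0],1)
  print(' distance of lower-end corners from stop face',[(p[:2]-np.array([0,k[1]]))@u for p in w])
"
```

```text
lower end [[0.6227, 0.0183, 0.06], [0.5246, 0.0048, 0.06]] yaw 7.850688809343444
side yaw 8.169158718225077 0.14541825991895818
side yaw 7.736284471139612 0.14823016176422518
top.npz rail yaw 7.971187864833888
 distance of lower-end corners from stop face [np.float64(0.14769342283460704), np.float64(0.14790174029497138)]
t6.npz rail yaw 7.949977034709358
 distance of lower-end corners from stop face [np.float64(0.14851665674679604), np.float64(0.14868830519469062)]
```

```bash
python3 -c "
from h import *
A,B=np.load('top.npz')['img'],np.load('t6.npz')['img']
for n,(x0,y0,x1,y1) in dict(driver=(112,190,130,265),tape=(352,228,390,265),meter=(255,105,318,147),can=(214,105,242,137),jar=(152,112,182,140),bin=(350,138,422,190)).items():
  s=[cv2.cvtColor(I[y0:y1,x0:x1],cv2.COLOR_BGR2GRAY).astype(np.float32) for I in(A,B)]
  print(n,np.round(cv2.phaseCorrelate(*s)[0],2))
from cell import env,telemetry
print(telemetry.get_obs()['force'],env.sign_off())
"
```

```text
driver [-0.15  0.39]
tape [0.04 0.11]
meter [0.02 0.54]
can [-0.04  0.12]
jar [0.02 0.1 ]
bin [ 0.06 -0.09]
the job is handed in; nothing more can be done
[ 0.82122805 -0.08390267 -0.88994951] None
```

The fuse box is lying on its back, fuses up, with its top end against the stop rail. I tipped it with both fingertips high on its front, so it fell towards the rail. Then I pushed it by its lower end until it stalled against the rail at about 13 N. The job is handed in, with the gripper clear of everything and about 10.4 s of robot time used.

- **Flushness:** both lower-end corners measure about 148–149 mm from the stop face. A 150 mm box cannot sit that close, so this is about 1–2 mm of camera error and means no visible gap. The box is turned 7.7–8.2° and the rail 7.95°, so they are parallel to within measurement.
- **Other objects:** comparing top pictures from the start and the end, everything shifted by 0.55 pixel or less. The largest shifts were the meter (0.54) and the screwdriver (0.39). I take these to be shading or picture noise, because the arm passed well clear of both.
- **Disagreement:** my two-view check of the standing box's height gave 146–149 mm against the stated 150 mm, which is within a few millimetres. No checks failed.

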